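# Seat a vacuum chamber's lid on its studs and shut the vent

### The arm

A 7-joint arm with a two-finger parallel gripper is mounted at the origin on the work surface. World frame = base frame: x ahead of the robot, y to its left, z up, the work surface at z = 0. Lengths are in m, angles in rad, forces in N, time in s.
With the tool pointing down it reaches from about 0.4 to 0.85 m from the base axis. Payload 10.4 kg.
Tool frame: the origin (TCP) lies between the finger pads; the fingertips stand ahead of it and the grasp point (between the pads) lies 5 mm behind it (manip.tip_extent is the z of the fingertips in the tool frame, in m); z points along the fingers, y is the line along which they close (so a half turn about z gives the same grasp; the last joint's range is limited). The gripper opens to 85 mm and grips with 20 to 120 N. Pads are 22 mm wide; open, the fingers measure 114 mm over their backs; the gripper's body (76 mm by 85 mm) begins 54 mm behind the grasp point. The pads swing forward as they close: fully open they stand 13 mm farther back than shut.
Start: joints at [-1.37, 0.332, -0.065, 1.46, 0.022, 1.35, -0.088], TCP at [0.139, 0.609, 0.211] pointing down, gripper open.
Joint ranges: [-2.6, 2.6], [-0.5, 2.12], [-1.47, 1.34], [0.16, 2.42], [-1.27, 4.41], [0.06, 2.06], [-2.6, 2.6]. Speed limits (rad/s): [2.22, 2.22, 2.79, 2.79, 3.14, 3.14, 3.14].

### API

Orientations are given as a unit quaternion [x, y, z, w].
In Python, from workcell import status, viewer, manip gives the robot as it stands.
- The arm moves only by the tool play_rows, never from a script. Its argument "plan" is one flat list of numbers, 7 for each row, row after row: the turn, a rotation vector about the tool's x, y, z in degrees, then the shift along the tool's x, y, z in m, then the opening, from 0 (shut) to 1 (fully open). In form: [ax, ay, az, dx, dy, dz, grip, ax, ay, az, dx, dy, dz, grip, ...]. A call has 1 to 20 rows; each row is the pose to reach, as a shift and turn from the pose commanded when the call began, along the tool's axes at that moment; what a row does not reach only later rows make up. A row lasts 1/8 s, in which the tool goes at most 62.5 mm and 10.7 degrees, less where a joint would pass 70% of its speed; a pose out of reach is approached as far as the arm can. A call with a gripper value outside its range is refused whole. The fingers move at their own pace and stop on an object; "squeeze" is the grip in N (left out, the last holds). Time passes only in rows, so rows that repeat a pose let the fingers close. It gives the time, the measured TCP pose, the force, the opening and the grip force at its end, in the units of the state.
- status.get_obs(): the state, without advancing time (a new reading comes with each control period).
- viewer.camera(name): name is "scene" or "top" or "wrist"; returns the picture (400x640x3 uint8, red, green, blue); there is no depth.
- viewer.camera_model(name): a dict with "fx", "fy", "cx", "cy" (pixels), "D" ([k1, k2, p1, p2, k3] as OpenCV has them; the pictures are not rectified), "R" (3x3) and "t" (3): a world point X has camera coordinates R X + t. Camera axes: x right, y down, z forward; pixel columns grow to the right and rows downward; lengths in m; the calibration is good to about 2 mm. A picture is of the moment at which its call begins: read the wrist's pose just before it. camera_model takes no time and is no camera call; for the wrist camera it gives the pose at the moment of the call.
- manip.hand_in(): hands the job in; it is judged then, once.
The state is a dict: "clock": time; "joint_pos": joint angles; "joint_velocities": joint speeds; "tau": joint torques, N m; "position": TCP position; "ee_rot": TCP orientation; "ft_force": force on the tool from outside, world axes, zero at the start; "torque": the same for the moment, N m; "grip_width": opening from 0.0 (shut) to 1.0 (fully open); "grasp_force": force on a finger pad.
Only numpy, scipy, OpenCV 4.12 (cv2) and the standard library are available. Lean on these libraries where they do the work, as an engineer would, in place of code of your own. Each camera call takes 0.05 s, during which the arm holds its last target. There are 200 camera calls.

### The job

Close up the small vacuum chamber ready for pumping down: its lid has been put on out of line and is sitting up on the tips of the four studs. Push the lid round by its handles, without lifting it out of the chamber's mouth, until the holes line up and it drops fully home, flat on the rim. Only then turn the vent valve's lever a quarter turn clockwise to its stop to shut it, and leave the other things on the bench where they are.

Things in the scene. Friction and masses are not known exactly. Their poses are not given: they have to be found in the camera images.
- chamber: Vacuum chamber, fixed: round steel pot (128 mm) on a 200 x 200 x 12 mm base plate, with a 160 mm round top flange. Origin on the bench under the pot's axis, z up. Its x axis points to the side with the black gauge head (axis 48 mm above the bench, end 197 mm from the pot's axis), its y axis to the vent valve; a short blanked port is on -y.
- rim (a point): Centre of the chamber's 100 mm mouth at rim height, 100 mm above the bench; axes as the chamber's. Four plain studs, 10 mm thick with tapered tips, stand 18 mm above the rim on a 65 mm radius, at 45, 135, 225 and 315 degrees from the x axis. The lid's underside must come down to this height.
- lid: Loose round aluminium lid, 160 x 10 mm, 0.6-0.9 kg, window in the middle. Origin: centre of the plate's underside, z up. A spigot under it (98 mm across, 28 mm long) stays in the mouth and centres it; it turns freely either way. Four 13 mm holes on a 65 mm radius, at 45, 135, 225, 315 degrees from its x axis; any hole fits any stud. Starts on the stud tips, 18 mm above the rim.
- handle_a (a point): Middle of the bar of the D handle on the lid's +x side, 55 mm from the lid's axis, 45 mm above its underside; axes as the lid's. 10 mm steel rod: two upright legs at -25 and +25 mm along the lid's y, and a level bar between them; its top is 50 mm above the lid's underside, 40 mm above the plate.
- handle_b (a point): The same on the lid's -x side. At the start the lid is turned 20 to 70 degrees from lining up (the pattern repeats every 90); when the holes meet the studs it drops 18 mm by its own weight, handles with it, and turns no further. Greased: a sideways push of 2 to 5 N on a leg turns it.
- vent_lever (a joint): Angle of the vent valve's lever (rad): 0 open, in line with its pipe, pointing straight away from the chamber; 1.571 shut, at its stop, crosswise, pointing along the chamber's +x. Closing is clockwise from above. Friction 0.15 N m; stays where it is left; starts at 0 to 0.25.
- vent_pivot (a point): On the lever's upright axis, 130 mm from the chamber's axis on its y side, at the lever's mid height, 103 mm above the bench.
- vent_tip (a point): Tip of the lever, 100 mm from its pivot; its y axis points along the lever, away from the pivot. The outer 66 mm are a black sleeve 19 mm wide, 13 mm high; the rest is a 16 mm wide, 5 mm thick steel bar. The valve block under the pivot is 68 mm high; only low things (under 40 mm) lie under the lever's outer half.
- spanner: Steel spanner, 170 mm long, lying on the bench on the far side of the chamber from the vent valve; bystander. Origin under its middle.
- nut_tray: Steel tray, 110 x 80 x 22 mm, with the four nuts; bystander. Origin under its centre.
- dish: Shallow glass dish, 90 mm across, 16 mm high, with two polished specimens, near the chamber between gauge head and valve; bystander. Origin under its centre.
- screwdriver: Screwdriver, 170 mm long, on the bench on the robot's side of the vent valve; bystander. Origin under its middle.
- wash_bottle: White wash bottle, 66 mm across, 190 mm tall with its bent spout, off the base plate's corner between gauge head and blanked port; bystander. Origin under its centre.
- soap: Green soap bottle with a pump top, 62 mm across, 150 mm tall; bystander. Origin under its centre.
- slide_box: Blue box for slides, 100 x 180 x 36 mm; bystander. Origin under its centre.
Mind the look-alikes: they are no part of the job. There is more than one size of the lid; the one meant has the size given above.

How it is judged:
By the outcome, as a careful person would: the job done as asked, in the order asked, and still so for the second after the job is handed in, with the robot touching nothing.
It also fails if it takes over 64 s, if anything falls off the work surface, if the arm or the gripper's body presses on something with over 40 N, if the wrist force passes 120 N, or if a joint passes its speed limit or range.

## Working session

There is one attempt and no reset: what is moved stays moved. The work goes in short steps, Python scripts to look and compute and a tool call to move; the robot and the scene stay as the last step left them, time stands still between calls to the robot, and variables do not carry over. Pictures are saved under pics/ and viewed, at most 10 in all, crops included, and the job is handed in when it is done.

Besides the shell and the picture viewer there is one more tool, called as name(argument=value, ...), one argument or row to a line, values as JSON. play_rows: Moves the arm, as the interface text tells. Its arguments: {"type":"object","properties":{"plan":{"type":"array","items":{"type":"number"}},"squeeze":{"type":"number"}},"required":["plan"]}

```bash
mkdir -p pics; python3 - <<'E'
from workcell import status, viewer, manip
import cv2,numpy as np
o=status.get_obs()
print({k:np.round(v,3).tolist() for k,v in o.items()},manip.tip_extent)
for n in("scene","top"):
    m=viewer.camera_model(n);print(n,{k:np.round(v,4).tolist() for k,v in m.items()})
    cv2.imwrite(f"pics/{n}0.png",cv2.cvtColor(viewer.camera(n),cv2.COLOR_RGB2BGR))
E
```

```text
{'clock': 0.0, 'joint_pos': [-1.37, 0.333, -0.065, 1.461, 0.022, 1.35, -0.088], 'joint_velocities': [0.001, 0.002, 0.001, 0.0, -0.001, -0.001, 0.0], 'tau': [-0.001, -62.544, 0.049, -39.161, 0.016, 0.01, -0.0], 'position': [0.139, 0.609, 0.21], 'ee_rot': [0.112, 0.994, -0.001, -0.0], 'ft_force': [0.273, 0.848, -0.519], 'torque': [-0.035, -0.024, 0.027], 'grasp_force': 0.0, 'grip_width': 0.996} 0.014
scene {'fx': 385.9884, 'fy': 385.9884, 'cx': 317.8912, 'cy': 199.0971, 'D': [-0.0605, 0.0, 0.0, 0.0, 0.0], 'R': [[-0.7898, 0.6132, 0.0133], [0.3838, 0.511, -0.7691], [-0.4784, -0.6023, -0.639]], 't': [0.4851, -0.0908, 1.4002]}
top {'fx': 475.7943, 'fy': 475.7943, 'cx': 315.8784, 'cy': 200.3526, 'D': [-0.0496, 0.0, 0.0, 0.0, 0.0], 'R': [[-0.0092, -0.9999, 0.0089], [-0.9854, 0.0075, -0.1701], [0.1701, -0.0103, -0.9854]], 't': [-0.0726, 0.5867, 1.3817]}
```

View pics/scene0.png

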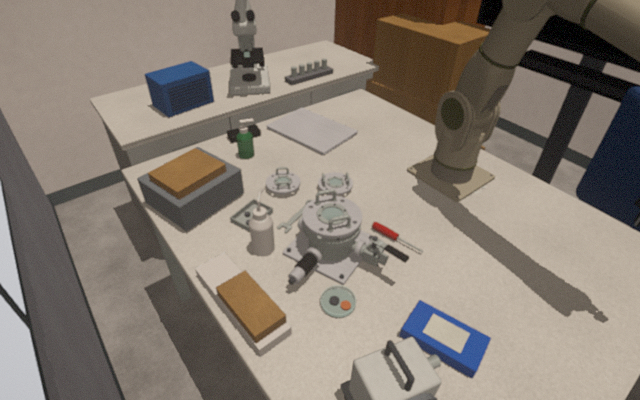

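View pics/top0.png

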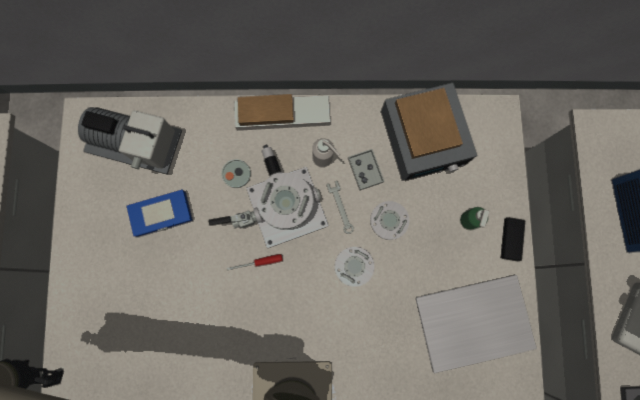

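Scene: the robot's base is at the upper right and the chamber is at about (332,222), with the gauge head at (303,265) and the valve at (375,248). Top: chamber lid at (287,201), gauge head (270,160), lever (220,221). Could be taken for the lid: flat lids on the bench at top (389,220) and (355,266). I choose the one on the chamber at (287,201). Next is one close crop to check it.

```bash
cat > h.py <<'E'
import cv2,numpy as np
from workcell import status, viewer, manip
def ray(m,uv):
    K=np.array([[m['fx'],0,m['cx']],[0,m['fy'],m['cy']],[0,0,1.]])
    p=cv2.undistortPoints(np.float64(uv).reshape(-1,1,2),K,np.float64(m['D'])).reshape(-1,2)
    R=np.array(m['R']);t=np.array(m['t'])
    return -R.T@t,np.c_[p,np.ones(len(p))]@R
def plane(m,uv,z):
    c,d=ray(m,uv);return c+d*((z-c[2])/d[:,2])[:,None]
def tri(views):
    A=np.zeros((3,3));b=np.zeros(3)
    for m,uv in views:
        c,d=ray(m,uv);d=d[0]/np.linalg.norm(d[0]);P=np.eye(3)-np.outer(d,d);A+=P;b+=P@c
    return np.linalg.solve(A,b)
def proj(m,X):
    K=np.array([[m['fx'],0,m['cx']],[0,m['fy'],m['cy']],[0,0,1.]])
    return cv2.projectPoints(np.float64(X).reshape(-1,1,3),cv2.Rodrigues(np.array(m['R']))[0],np.float64(m['t']),K,np.float64(m['D']))[0].reshape(-1,2)
E
python3 - <<'E'
import cv2,numpy as np
a=cv2.imread('pics/top0.png')[135:265,195:345];b=cv2.imread('pics/scene0.png')[185:290,280:430]
f=lambda i:cv2.resize(i,None,fx=5,fy=5,interpolation=cv2.INTER_CUBIC)
a=cv2.resize(a,None,fx=4,fy=4,interpolation=cv2.INTER_CUBIC)
cv2.imwrite('pics/tc.png',a);cv2.imwrite('pics/sc.png',f(b))
E
```

```text
(no output)
```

View pics/tc.png

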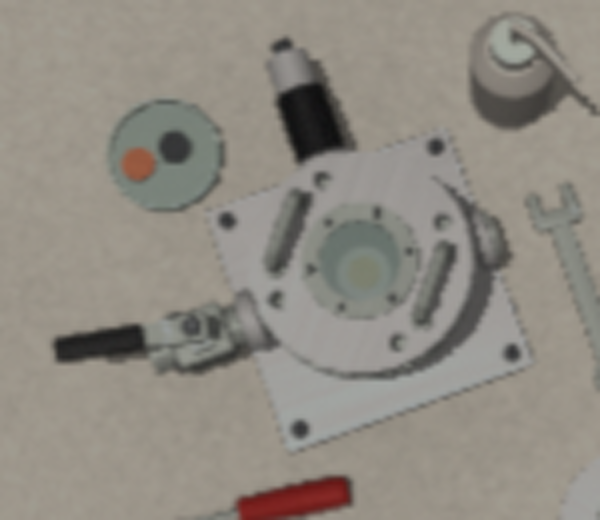

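View pics/sc.png

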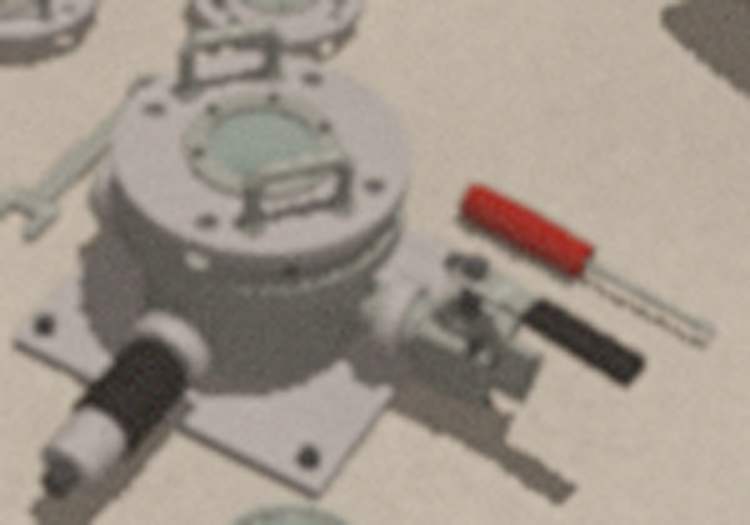

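The crop shows the full-size lid (same diameter as the flange) up on the chamber. Top-crop pixels:
- Handles: (287,230) and (434,283).
- Holes: (321,180), (443,221), (397,342), (276,299).
- Base bolts: (227,220), (436,147), (512,353), (300,428).
- Lever: pivot (192,326), tip (57,349).

The scene crop shows the handle bars at (300,172) and (229,40), and the tip at (638,365).

```bash
python3 - <<'E'
from h import *
T=viewer.camera_model('top');S=viewer.camera_model('scene')
t=lambda p:(np.float64(p)+.5)/4-.5+[195,135]
s=lambda p:(np.float64(p)+.5)/5-.5+[280,185]
np.set_printoptions(precision=4,suppress=True)
b=plane(T,t([(227,220),(436,147),(512,353),(300,428)]),.014);print('bolts',b[:,:2],b.mean(0)[:2])
d=[(b[1]-b[0]),(b[2]-b[1])]
print('edge angs',[np.degrees(np.arctan2(x[1],x[0])) for x in d])
g=plane(T,t([(282,47)]),.048)[0];v=g-b.mean(0);print('gauge',g,np.linalg.norm(v[:2]),np.degrees(np.arctan2(v[1],v[0])))
h=plane(T,t([(321,180),(443,221),(397,342),(276,299)]),.128);c=h.mean(0);print('holes',c,[(np.round(np.hypot(*(x-c)[:2]),4),np.degrees(np.arctan2(*(x-c)[1::-1]))) for x in h])
for a,q in (((287,230),(300,172)),((434,283),(229,40))):
    X=tri([(T,t(a)),(S,s(q))]);Y=plane(T,t(a),.166)[0];print('handle',X,Y,np.degrees(np.arctan2(*(Y-c)[1::-1])),np.hypot(*(Y-c)[:2]))
for a,q in (((57,349),(638,365)),((192,326),(468,300))):
    print('lever',tri([(T,t(a)),(S,s(q))]),plane(T,t(a),.105))
o=status.get_obs();print(o['ee_rot'])
E
```

```text
bolts [[ 0.6277  0.1217]
 [ 0.6845 -0.0405]
 [ 0.5222 -0.0979]
 [ 0.466   0.064 ]] [0.5751 0.0118]
edge angs [np.float64(-70.70307735108139), np.float64(-160.50851452308265)]
gauge [0.7563 0.0771 0.048 ] 0.1925550598293717 19.806805391275727
holes [0.5754 0.0127 0.128 ] [(np.float64(0.0646), np.float64(25.2059670346645)), (np.float64(0.0659), np.float64(-64.95431371027315)), (np.float64(0.0647), np.float64(-155.55767693204544)), (np.float64(0.065), np.float64(115.01950176198068))]
handle [0.5934 0.0613 0.1529] [0.5903 0.0607 0.166 ] 72.69420448017021 0.05022673707307039
handle [ 0.5557 -0.0421  0.1541] [ 0.5524 -0.041   0.166 ] -113.21184341259584 0.058451043303987496
lever [0.5163 0.2308 0.1056] [[0.5163 0.2311 0.105 ]]
lever [0.5361 0.136  0.0848] [[0.5322 0.1343 0.105 ]]
[ 0.1117  0.9937 -0.0006 -0.    ]
```

play_rows(
  plan=[0,0,0,0,0,-0.05,0,5,0,5,-0.04,-0.04,-0.05,0,0,0,10,-0.08,-0.08,-0.05,0,0,0,14,-0.12,-0.12,-0.05,0,0,0,18,-0.16,-0.16,-0.05,0,0,0,22,-0.2,-0.2,-0.05,0,0,0,26,-0.24,-0.24,-0.05,0,0,0,30,-0.28,-0.28,-0.05,0,0,0,35,-0.32,-0.32,-0.05,0,0,0,40,-0.36,-0.36,-0.05,0,0,0,45,-0.4,-0.4,-0.05,0,0,0,50,-0.44,-0.44,-0.05,0,0,0,54,-0.48,-0.48,-0.05,0,0,0,57,-0.508,-0.518,-0.05,0,0,0,57,-0.508,-0.518,-0.05,0,0,0,57,-0.508,-0.518,-0.05,0,0,0,57,-0.508,-0.518,-0.05,0,0,0,57,-0.508,-0.518,-0.05,0],
)

```text
clock: 2.35
position: [0.5189, -0.0074, 0.2611]
ee_rot: [0.572, 0.821, 0.0, -0.0]
ft_force: [-0.7, -0.9, -0.8]
grip_width: 0.0
grasp_force: 0.0
```

```bash
python3 - <<'E'
from h import *
from scipy.spatial.transform import Rotation as Ro
np.set_printoptions(precision=4,suppress=True)
o=status.get_obs();print(o['clock'],o['position'],Ro.from_quat(o['ee_rot']).as_matrix(),o['joint_pos'])
m=viewer.camera_model('wrist');print(m)
im=viewer.camera('wrist');cv2.imwrite('pics/w1.png',cv2.cvtColor(im,cv2.COLOR_RGB2BGR))
c,a=np.array([.575,.012,0]),np.radians
pts=[c+[.065*np.cos(a(x)),.065*np.sin(a(x)),.128] for x in (25,-65,-155,115)]+[c+[.055*np.cos(a(x)),.055*np.sin(a(x)),.168] for x in (70,-110)]
print(proj(m,np.array(pts)))
E
```

```text
2.35 [ 0.5189 -0.0074  0.2611] [[-0.3466  0.938  -0.    ]
 [ 0.938   0.3466  0.0005]
 [ 0.0004  0.0001 -1.    ]] [-0.6743  0.0615  0.6358  1.6903 -0.0375  1.4019  0.3208]
{'fx': 296.4928162112055, 'fy': 296.4928162112055, 'cx': 321.96272593459213, 'cy': 195.74415957628491, 'D': array([-0.0425,  0.    ,  0.    ,  0.    ,  0.    ]), 'R': array([[ 0.9382,  0.3462,  0.0007],
       [ 0.3308, -0.8969,  0.2935],
       [ 0.1022, -0.2751, -0.956 ]]), 't': array([-0.486 , -0.2316,  0.3727])}
[[440.4715 176.6178]
 [379.3931 238.8263]
 [315.1259 186.6191]
 [375.812  116.9611]
 [429.5494 146.1307]
 [345.4367 235.1847]]
```

View pics/w1.png

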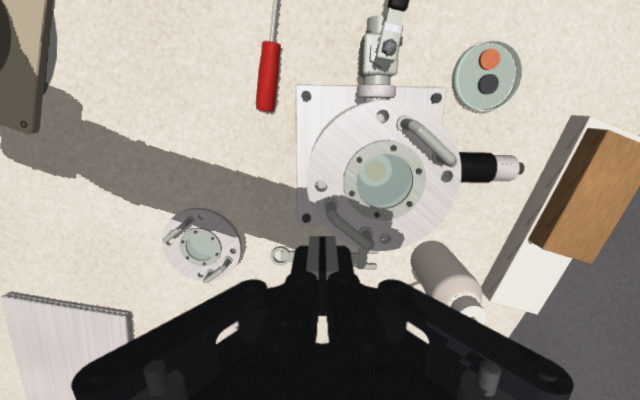

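Wrist view: holes at (447,176), (385,239), (321,186) and (383,116), about 6 px right of prediction. Base bolts are at (306,97), (436,98) and (306,218), and the lower handle is by the fingers at about (350,225). I'll triangulate to settle the offset.

```bash
python3 - <<'E'
from h import *
np.set_printoptions(precision=4,suppress=True)
T=viewer.camera_model('top');S=viewer.camera_model('scene');W=viewer.camera_model('wrist')
t=lambda p:(np.float64(p)+.5)/4-.5+[195,135]
s=lambda p:(np.float64(p)+.5)/5-.5+[280,185]
th=[(321,180),(443,221),(397,342),(276,299)];wh=[(447,176),(385,239),(321,186),(383,116)]
sh=[(207,221),(155,109),(312,80),(373,187)]
H=[]
for a,b,q in zip(th,wh,sh):
    X=tri([(T,t(a)),(W,b),(S,s(q))]);H.append(X);print('hole',X,'TW',tri([(T,t(a)),(W,b)]),'TS',tri([(T,t(a)),(S,s(q))]))
H=np.array(H);print(H.mean(0))
for n,Z in(('W',plane(W,wh,.128)),('S',plane(S,s(sh),.128)),('T',plane(T,t(th),.128))):
    c=Z.mean(0);print(n,c,[np.degrees(np.arctan2(*(x-c)[1::-1])).round(1) for x in Z])
b=plane(W,[(306,97),(436,98),(306,218)],.014);print(b,(b[1]+b[2])/2)
d=b[1]-b[0];print(np.degrees(np.arctan2(d[1],d[0])));d=b[2]-b[0];print(np.degrees(np.arctan2(d[1],d[0])))
E
```

```text
hole [0.637  0.0411 0.1287] TW [0.632  0.0412 0.142 ] TS [0.6353 0.0396 0.1257]
hole [ 0.6059 -0.046   0.1279] TW [ 0.6055 -0.0458  0.1291] TS [ 0.6042 -0.0473  0.1258]
hole [ 0.5194 -0.014   0.126 ] TW [ 0.5198 -0.0141  0.1219] TS [ 0.5178 -0.0148  0.1248]
hole [0.5513 0.0726 0.1272] TW [0.5473 0.0715 0.1481] TS [0.5492 0.0712 0.1247]
[0.5784 0.0134 0.1274]
W [0.581  0.0145 0.128 ] [np.float64(25.1), np.float64(-65.3), np.float64(-155.2), np.float64(114.6)]
S [0.5793 0.0136 0.128 ] [np.float64(24.7), np.float64(-65.8), np.float64(-155.5), np.float64(114.4)]
T [0.5754 0.0127 0.128 ] [np.float64(25.2), np.float64(-65.0), np.float64(-155.6), np.float64(115.0)]
[[ 0.4715  0.0653  0.014 ]
 [ 0.6336  0.1246  0.014 ]
 [ 0.5281 -0.0959  0.014 ]] [0.5809 0.0143 0.014 ]
20.07698063451412
-70.63997170358229
```

play_rows(
  plan=[0,0,0,0,0.003,0.03,0,0,0,0,0,0.003,0.06,0,0,0,0,0,0.003,0.09,0,0,0,0,0,0.003,0.105,0,0,0,0,0,0.003,0.112,0,0,0,0,0,0.003,0.112,0,0,0,0,0,0.003,0.112,0],
)

```text
clock: 3.28
position: [0.5225, -0.0073, 0.15]
ee_rot: [0.572, 0.82, 0.001, 0.0]
ft_force: [0.3, -0.1, 0.1]
grip_width: -0.0
grasp_force: 0.0
```

play_rows(
  plan=[0,0,-2.5,-0.0027,0,0,0,0,0,-5,-0.0053,0.0002,0,0,0,0,-7.5,-0.008,0.0005,0,0,0,0,-10,-0.0106,0.0009,0,0,0,0,-12.5,-0.0132,0.0014,0,0,0,0,-15,-0.0158,0.0021,0,0,0,0,-17.5,-0.0183,0.0028,0,0,0,0,-20,-0.0209,0.0037,0,0,0,0,-20,-0.0209,0.0037,0,0],
)

```text
clock: 4.4
position: [0.533, -0.0258, 0.1498]
ee_rot: [0.421, 0.907, 0.0, 0.0]
ft_force: [1.0, -0.5, 0.8]
grip_width: -0.002
grasp_force: 0.0
```

```bash
cat > see.py <<'E'
from h import *
import sys
n=sys.argv[1]
im=[cv2.cvtColor(viewer.camera(k),cv2.COLOR_RGB2BGR) for k in('scene','top')]
cv2.imwrite(f'pics/s{n}.png',im[0]);cv2.imwrite(f'pics/t{n}.png',im[1])
r=lambda i:cv2.resize(i,(400,400),interpolation=cv2.INTER_CUBIC)
cv2.imwrite(f'pics/c{n}.png',np.hstack([r(im[0][170:290,285:405]),r(im[1][140:260,200:320])]))
E
python3 see.py 1
```

```text
(no output)
```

View pics/c1.png

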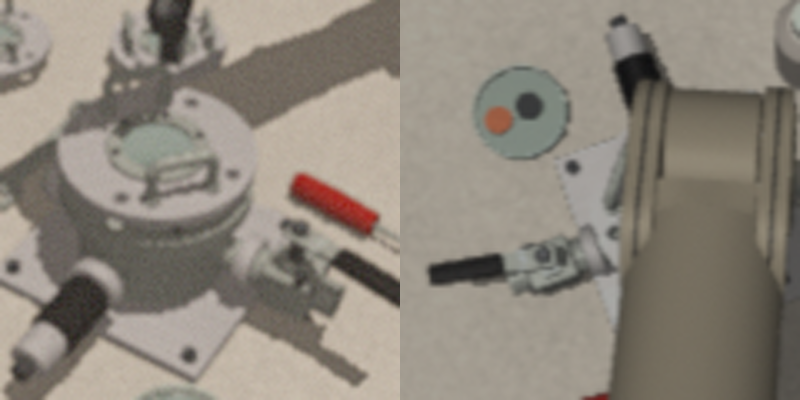

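Scene crop: the tool is down behind the rear handle and the lid is still up. The front handle is at (180,180), turned little if at all. I'll go on along the arc.

play_rows(
  plan=[0,0,-2.5,-0.0027,0,0,0,0,0,-5,-0.0053,0.0002,0,0,0,0,-7.5,-0.008,0.0005,0,0,0,0,-10,-0.0106,0.0009,0,0,0,0,-12.5,-0.0132,0.0014,0,0,0,0,-15,-0.0158,0.0021,0,0,0,0,-17.5,-0.0183,0.0028,0,0,0,0,-20,-0.0209,0.0037,0,0,0,0,-20,-0.0209,0.0037,0,0],
)

```text
clock: 5.62
position: [0.549, -0.0392, 0.1492]
ee_rot: [0.258, 0.966, 0.0, 0.0]
ft_force: [0.3, -1.8, -0.2]
grip_width: -0.0
grasp_force: 0.0
```

```bash
python3 see.py 2
```

```text
(no output)
```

View pics/c2.png

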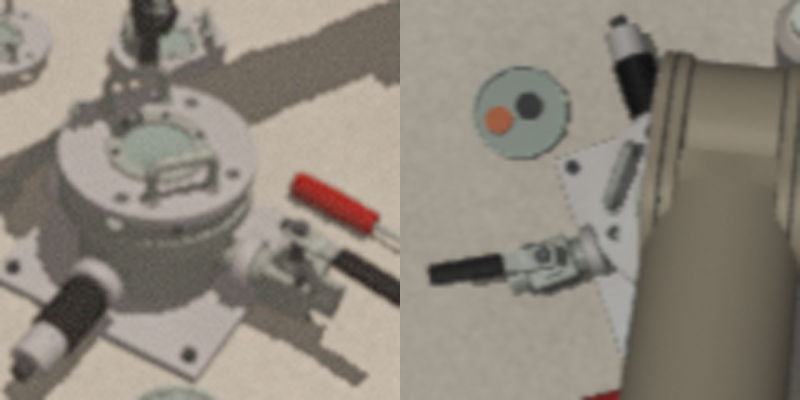

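```bash
python3 - <<'E'
from h import *
np.set_printoptions(precision=1,suppress=True)
S=viewer.camera_model('scene');W=viewer.camera_model('wrist');o=status.get_obs();print(o['position'],o['ft_force'],o['clock'])
C=np.array([.579,.0138,0]);P=lambda r,a,z:C+[r*np.cos(np.radians(a)),r*np.sin(np.radians(a)),z]
pts=np.array([[*o['position'][:2],.135],[*o['position'][:2],.2],P(.0604,-134.6,.128),P(.0604,-134.6,.166),P(.0604,-85.8,.128),P(.0604,-85.8,.166)])
s=proj(S,pts);w=proj(W,pts);print(s,w)
a=cv2.imread('pics/s2.png')[165:225,290:350]
b=cv2.cvtColor(viewer.camera('wrist'),cv2.COLOR_RGB2BGR);cv2.imwrite('pics/w2.png',b);b=b[100:300,220:420]
r=lambda i:cv2.resize(i,(400,400),interpolation=cv2.INTER_CUBIC)
cv2.imwrite('pics/d2.png',np.hstack([r(a),r(b)]))
print((s-[290,165])*400/60,(w-[220,100])*2+[400,0])
E
```

```text
[ 0.5 -0.   0.1] [ 0.3 -0.8  0.7] 5.725
[[328.5 197.7]
 [329.2 178.9]
 [334.  199.7]
 [334.6 189.1]
 [317.  203.1]
 [317.2 192.3]] [[320.5 223.9]
 [320.  281.1]
 [324.4 197.7]
 [325.  219.3]
 [336.2 264.4]
 [339.2 297.9]]
[[256.4 217.8]
 [261.4  93. ]
 [293.5 231.6]
 [297.2 160.4]
 [180.  253.8]
 [181.1 182.3]] [[601.  247.9]
 [600.  362.2]
 [608.7 195.4]
 [610.  238.5]
 [632.4 328.8]
 [638.4 395.8]]
```

View pics/d2.png

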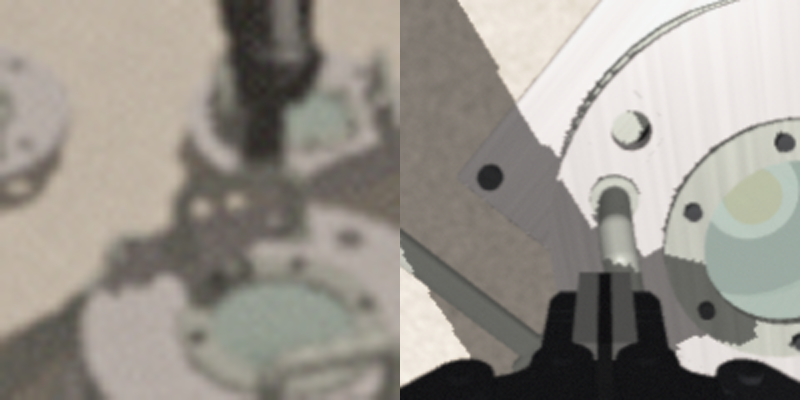

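```bash
python3 - <<'E'
from h import *
from scipy.spatial.transform import Rotation as Ro
np.set_printoptions(precision=3,suppress=True)
S=viewer.camera_model('scene');W=viewer.camera_model('wrist');o=status.get_obs();p=np.array(o['position']);R=Ro.from_quat(o['ee_rot']).as_matrix()
print(p,'cam in tool',R.T@(-W['R'].T@W['t']-p),manip.tip_extent, [x for x in dir(manip) if x[0]!='_'])
for z in(-.02,-.01,0,.014):
  q=np.array([p+R@[x,y,z] for x,y in((.011,-.01),(.011,.01),(-.011,0))])
  print(z,((proj(W,q)-[220,100])*2+[400,0]).tolist(),((proj(S,q)-[290,165])*400/60).tolist())
E
```

```text
[ 0.549 -0.039  0.149] cam in tool [ 0.074  0.001 -0.163] 0.014 ['MotionError', 'hand_in', 'tip_extent']
-0.02 [[562.3561027869205, 259.14583808962857], [638.5501455633098, 259.0937255638497], [600.634655679913, 333.07183745134125]] [[281.45575113129513, 136.65096649730796], [289.6388858483958, 166.5067846214845], [232.46703888879588, 155.4935309564894]]
-0.01 [[564.7248639424682, 244.67605505523971], [636.5248913744044, 244.62698048779697], [600.788810961337, 315.1079233407236]] [[280.5698167899527, 155.71567642863954], [288.6896695477716, 185.66765762558344], [231.8665129863132, 174.62967527473327]]
0 [[566.8369527095506, 231.78238336344208], [634.7191471131968, 231.73608878242942], [600.9270540959774, 299.0146469595611]] [[279.69374976074084, 174.55519968205238], [287.75119081206867, 204.59836061731377], [231.27286987842544, 193.53721684497503]]
0.014 [[569.4360897896239, 215.92600017844194], [632.4970709535809, 215.88319929161588], [601.0981940371584, 279.11301049990414]] [[278.4835547524453, 200.5590702446394], [286.4550513470973, 230.72179778752226], [230.45313124674405, 219.63076862623876]]
```

Left: the fingers' lower end at (260,170) meets the handle bar. Right: the fingertips at (605,275) cover the bar. So the tips are passing above the bar and stand higher than I took them to be. I'll go back along the arc and feel downward for the plate.

play_rows(
  plan=[0,0,0,0,0,-0.01,0,0,0,10,0.0106,0.0009,-0.01,0,0,0,20,0.0209,0.0037,-0.01,0,0,0,30,0.0305,0.0082,-0.01,0,0,0,40,0.0392,0.0143,-0.005,0,0,0,40,0.0392,0.0143,0,0,0,0,40,0.0392,0.0143,0.004,0,0,0,40,0.0392,0.0143,0.008,0,0,0,40,0.0392,0.0143,0.008,0],
)

```text
clock: 6.9
position: [0.5219, -0.0077, 0.1408]
ee_rot: [0.572, 0.82, -0.0, -0.0]
ft_force: [0.5, -0.2, 0.4]
grip_width: -0.005
grasp_force: 0.0
```

play_rows(
  plan=[0,0,0,0,0,0.003,0,0,0,0,0,0,0.006,0,0,0,0,0,0,0.006,0],
)

```text
clock: 7.28
position: [0.5218, -0.0074, 0.1348]
ee_rot: [0.572, 0.82, -0.0, -0.0]
ft_force: [0.7, -0.8, 0.5]
grip_width: 0.002
grasp_force: 0.0
```

play_rows(
  plan=[0,0,0,0,0,0.003,0,0,0,0,0,0,0.006,0,0,0,0,0,0,0.009,0,0,0,0,0,0,0.009,0],
)

```text
clock: 7.78
position: [0.5218, -0.0074, 0.1258]
ee_rot: [0.572, 0.82, -0.0, -0.0]
ft_force: [-0.1, -0.2, 0.0]
grip_width: 0.001
grasp_force: 0.0
```

```bash
python3 - <<'E'
from h import *
from scipy.spatial.transform import Rotation as Ro
np.set_printoptions(precision=3,suppress=True)
S=viewer.camera_model('scene');W=viewer.camera_model('wrist');o=status.get_obs();p=np.array(o['position']);R=Ro.from_quat(o['ee_rot']).as_matrix()
print(p,o['ft_force'])
b=cv2.cvtColor(viewer.camera('wrist'),cv2.COLOR_RGB2BGR)[100:300,220:420]
a=cv2.cvtColor(viewer.camera('scene'),cv2.COLOR_RGB2BGR)[160:240,290:370]
r=lambda i:cv2.resize(i,(400,400),interpolation=cv2.INTER_CUBIC)
cv2.imwrite('pics/d3.png',np.hstack([r(a),r(b)]))
for z in(-.02,-.01,0,.014):
  q=np.array([p+R@[x,y,z] for x,y in((.011,-.01),(.011,.01),(-.011,0))])
  print(z,((proj(W,q)-[220,100])*2+[400,0]).tolist(),((proj(S,q)-[290,160])*5).tolist())
E
```

```text
[ 0.522 -0.007  0.126] [-0.134 -0.171  0.023]
-0.02 [[559.8214681021459, 262.53541734901887], [635.8897793500076, 262.4919307924856], [598.1465470723176, 336.2215587886119]] [[293.6028142049551, 181.03659163428048], [276.0879619137097, 200.57072190781426], [249.95632813748557, 176.95839290817972]]
-0.01 [[562.3415279441656, 247.911350239258], [634.0300671483776, 247.86911689147558], [598.4463794809312, 318.12834281791277]] [[292.4501734773253, 194.98080948883427], [275.02536453610134, 214.57119968735256], [249.06570923110564, 190.9002824319731]]
0 [[564.5889868474874, 234.87755465084058], [632.3715995122237, 234.83670891444808], [598.7152724016518, 301.91618210334275]] [[291.31024913391826, 208.75962369249407], [273.97469541035576, 228.40315685597645], [248.18495149327902, 204.67714591583828]]
0.014 [[567.3553018660646, 218.84549488693835], [630.3303444671936, 218.80666992669535], [599.0481637535768, 281.8636250359226]] [[289.7353627281191, 227.7771657136377], [272.52345709153417, 247.49004528430433], [246.9681798783455, 223.6925687374847]]
```

View pics/d3.png

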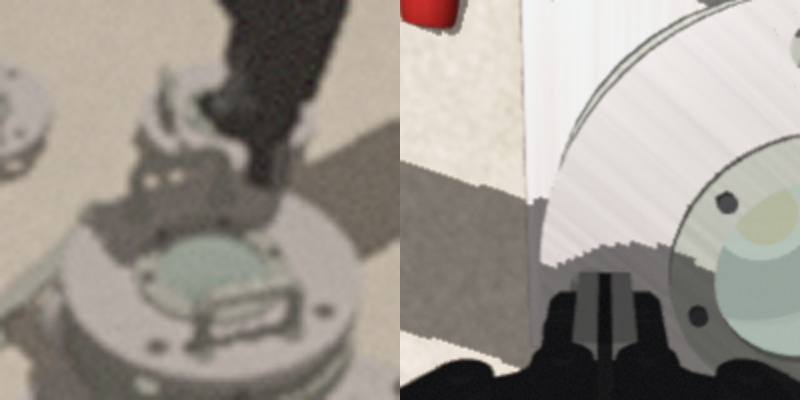

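Left: the fingertips end at (262,185), about 20 mm behind the TCP, so they are still ~20 mm above the plate. Right: the tips at (605,275) show the same. I'll go 9 mm lower and push along the arc.

play_rows(
  plan=[0,0,0,0,0,0.003,0,0,0,0,0,0,0.006,0,0,0,0,0,0,0.009,0,0,0,0,0,0,0.009,0],
)

```text
clock: 8.38
position: [0.5218, -0.0074, 0.1168]
ee_rot: [0.572, 0.82, -0.0, -0.0]
ft_force: [-0.1, -0.9, 0.5]
grip_width: -0.0
grasp_force: 0.0
```

play_rows(
  plan=[0,0,-2.5,-0.0027,0,0,0,0,0,-5,-0.0053,0.0002,0,0,0,0,-7.5,-0.008,0.0005,0,0,0,0,-10,-0.0106,0.0009,0,0,0,0,-12.5,-0.0132,0.0014,0,0,0,0,-15,-0.0158,0.0021,0,0,0,0,-17.5,-0.0183,0.0028,0,0,0,0,-20,-0.0209,0.0037,0,0],
)

```text
clock: 9.38
position: [0.5325, -0.0255, 0.117]
ee_rot: [0.42, 0.907, 0.0, -0.0]
ft_force: [-1.9, 1.2, 0.9]
grip_width: -0.002
grasp_force: 0.8
```

Contact, about 2 N against the push. Continuing.

play_rows(
  plan=[0,0,-2.5,-0.0027,0,0,0,0,0,-5,-0.0053,0.0002,0,0,0,0,-7.5,-0.008,0.0005,0,0,0,0,-10,-0.0106,0.0009,0,0,0,0,-12.5,-0.0132,0.0014,0,0,0,0,-15,-0.0158,0.0021,0,0,0,0,-17.5,-0.0183,0.0028,0,0,0,0,-20,-0.0209,0.0037,0,0],
)

```text
clock: 10.38
position: [0.5488, -0.039, 0.117]
ee_rot: [0.257, 0.967, 0.0, -0.0]
ft_force: [-0.9, 0.9, 0.7]
grip_width: 0.002
grasp_force: 0.9
```

play_rows(
  plan=[0,0,-1.2,-0.0013,0,0,0,0,0,-2.5,-0.0027,0,0,0,0,0,-3.8,-0.004,0.0001,0,0,0,0,-5,-0.0053,0.0002,0,0],
)

```text
clock: 10.88
position: [0.5536, -0.0418, 0.117]
ee_rot: [0.214, 0.977, 0.0, -0.0]
ft_force: [-1.2, 0.5, -0.5]
grip_width: -0.003
grasp_force: 0.8
```

play_rows(
  plan=[0,0,-1,-0.0011,0,0,0,0,0,-2,-0.0021,0,0,0,0,0,-3,-0.0032,0.0001,0,0],
)

```text
clock: 11.25
position: [0.5569, -0.0432, 0.1172]
ee_rot: [0.189, 0.982, 0.0, 0.0]
ft_force: [0.3, 0.0, 0.1]
grip_width: -0.002
grasp_force: 0.0
```

play_rows(
  plan=[0,0,-1,-0.0011,0,0,0,0,0,-2,-0.0021,0,0,0,0,0,-3,-0.0032,0.0001,0,0],
)

```text
clock: 11.62
position: [0.5592, -0.0442, 0.117]
ee_rot: [0.163, 0.987, -0.0, -0.001]
ft_force: [-4.8, 0.1, 2.6]
grip_width: -0.003
grasp_force: 2.7
```

Force fell to nothing and then rose against a stop, so the lid has probably dropped. I'll back off, rise, and check from the cameras.

play_rows(
  plan=[0,0,0,0.008,0,0,0,0,0,0,0.008,0,-0.01,0,0,0,0,0.008,0,-0.06,0,0,0,0,0.01,0,-0.1,0,0,0,-9,0.035,0.03,-0.1,0,0,0,-18,0.055,0.065,-0.1,0,0,0,-27,0.08,0.1,-0.1,0,0,0,-36,0.1,0.14,-0.1,0,0,0,-46,0.125,0.175,-0.1,0,0,0,-56,0.143,0.205,-0.1,0,0,0,-56,0.143,0.205,-0.1,0,0,0,-56,0.143,0.205,-0.1,0,0,0,-56,0.143,0.205,-0.1,0],
)

```text
clock: 13.25
position: [0.4909, 0.1949, 0.2175]
ee_rot: [-0.317, 0.948, -0.0, 0.0]
ft_force: [0.4, -0.1, -0.3]
grip_width: -0.001
grasp_force: 0.0
```

```bash
python3 - <<'E'
from h import *
o=status.get_obs();print(o['position'],o['joint_pos'])
W=viewer.camera_model('wrist')
c=[cv2.cvtColor(viewer.camera(k),cv2.COLOR_RGB2BGR) for k in('scene','top','wrist')]
for k,i in zip('stw',c): cv2.imwrite(f'pics/{k}4.png',i)
np.save('W4.npy',W,allow_pickle=True)
r=lambda i,s:cv2.resize(i,s,interpolation=cv2.INTER_CUBIC)
top=np.hstack([r(c[0][175:275,290:390],(400,400)),r(c[1][140:240,210:310],(400,400))])
bot=np.zeros((200,800,3),np.uint8);bot[:,:320]=r(c[2],(320,200))
bot[:,400:800]=r(c[0][195:245,300:400],(400,200))
cv2.imwrite('pics/d4.png',np.vstack([top,bot]))
E
```

```text
[0.49091321 0.19485979 0.21746959] [-0.72893056  0.10857975  0.28646512  1.7227533  -0.03154887  1.31419615
  1.7806051 ]
```

View pics/d4.png

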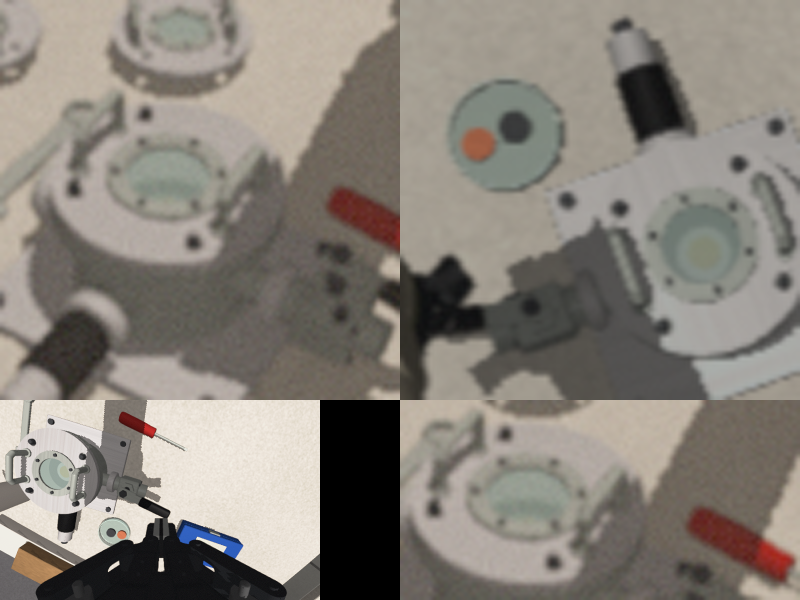

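Lid turned so that the dark stud tips show in all four holes (top view: (738,163), (620,208), (663,326), (783,281)), and it sits right on the flange. I'll check the drop and the pose of the lever numerically.

```bash
python3 - <<'E'
from h import *
np.set_printoptions(precision=4,suppress=True)
T=viewer.camera_model('top');S=viewer.camera_model('scene');W=viewer.camera_model('wrist')
f=lambda p,s,o:(np.float64(p)+.5)/s-.5+o
print('window before',tri([(T,f((362,262),4,[195,135])),(S,f((258,145),5,[280,185]))]),'after',tri([(T,f((303,243),4,[210,140])),(S,f((167,177),4,[290,175]))]))
h=plane(T,f([(338,163),(220,208),(263,326),(383,281)],4,[210,140]),.116);c=h.mean(0)
print(c,[np.degrees(np.arctan2(*(x-c)[1::-1])).round(1) for x in h])
im=cv2.imread('pics/w4.png');g=im.max(2)
m=((g<45)*255).astype('uint8');m[:,:]=m
n,l,st,ce=cv2.connectedComponentsWithStats(m)
for i in range(1,n):
    if 60<st[i,4]<4000: print(st[i],ce[i],plane(W,[ce[i]],.105)[0])
# sleeve pixels
x,y,w,hh=260,160,100,80
mm=m[y:y+hh,x:x+w]
for r in range(0,hh,6): print(''.join('#' if v else '.' for v in mm[r,::2]))
for px in ((280,180),(300,196),(336,224)): print(px,plane(W,[px],.105)[0])
E
```

```text
window before [0.576  0.0096 0.1246] after [0.5773 0.0108 0.1072]
[0.5746 0.0122 0.116 ] [np.float64(-24.2), np.float64(65.3), np.float64(155.4), np.float64(-114.9)]
[242  83  10  10  73] [246.0822  87.6575] [0.461 0.088 0.105]
[239 181  14  14 143] [245.6503 187.4685] [0.538  0.1375 0.105 ]
[277 195  63  41 884] [304.5995 214.517 ] [0.5262 0.1995 0.105 ]
[ 116  225   38   39 1183] [133.6746 244.6306] [0.6616 0.0765 0.105 ]
..................................................
..................................................
..................................................
..................................................
..................................................
..................................................
............##....................................
..........##########..............................
.........#################........................
.............##########.....####..................
...................#########......####............
.........................########......#..........
................................######............
..............................###.................
(280, 180) [0.5119 0.1599 0.105 ]
(300, 196) [0.5133 0.1846 0.105 ]
(336, 224) [0.5154 0.2306 0.105 ]
```

Lid height fell 17.4 mm (0.1246 to 0.1072), so it is home. Pivot at about (0.537,0.137), lever at about 101°. Now down beside the lever and sweep it.

play_rows(
  plan=[0,0,0,0,0,0.04,0,0,0,0,0,0,0.08,0,0,0,0,0,0,0.11,0,0,0,0,0,0,0.135,0,0,0,0,0,0,0.15,0,0,0,0,0,0,0.152,0,0,0,0,0,0,0.152,0,0,0,0,0,0,0.152,0],
)

```text
clock: 14.4
position: [0.491, 0.1964, 0.0661]
ee_rot: [-0.319, 0.948, 0.0, 0.001]
ft_force: [0.2, 0.0, -0.2]
grip_width: 0.001
grasp_force: 0.0
```

play_rows(
  plan=[0,0,5,-0.0064,-0.0003,0,0,0,0,10,-0.0129,-0.0011,0,0,0,0,15,-0.0192,-0.0025,0,0,0,0,20,-0.0253,-0.0045,0,0,0,0,25,-0.0313,-0.0069,0,0,0,0,30,-0.037,-0.0099,0,0,0,0,35,-0.0424,-0.0134,0,0,0,0,40,-0.0476,-0.0173,0,0,0,0,40,-0.0476,-0.0173,0,0],
)

```text
clock: 15.52
position: [0.5392, 0.2112, 0.0656]
ee_rot: [0.024, 1.0, 0.0, 0.0]
ft_force: [-1.1, -0.3, 0.9]
grip_width: -0.001
grasp_force: 0.0
```

play_rows(
  plan=[0,0,5,-0.0064,-0.0003,0,0,0,0,10,-0.0129,-0.0011,0,0,0,0,15,-0.0192,-0.0025,0,0,0,0,20,-0.0253,-0.0045,0,0,0,0,25,-0.0313,-0.0069,0,0,0,0,30,-0.037,-0.0099,0,0,0,0,35,-0.0424,-0.0134,0,0,0,0,40,-0.0476,-0.0173,0,0,0,0,40,-0.0476,-0.0173,0,0],
)

```text
clock: 16.65
position: [0.5856, 0.1915, 0.0654]
ee_rot: [0.364, 0.931, 0.0, 0.0]
ft_force: [0.3, -0.7, -0.5]
grip_width: 0.0
grasp_force: 0.0
```

play_rows(
  plan=[0,0,2,-0.0026,0,0,0,0,0,4,-0.0052,-0.0002,0,0,0,0,6,-0.0077,-0.0004,0,0,0,0,8,-0.0103,-0.0007,0,0],
)

```text
clock: 17.15
position: [0.5927, 0.1839, 0.0652]
ee_rot: [0.43, 0.903, 0.0, 0.0]
ft_force: [-1.6, 1.7, 1.6]
grip_width: 0.001
grasp_force: 1.1
```

play_rows(
  plan=[0,0,1.5,-0.002,0,0,0,0,0,3,-0.0039,-0.0001,0,0,0,0,3,-0.0039,-0.0001,0,0],
)

```text
clock: 17.52
position: [0.5948, 0.1814, 0.0651]
ee_rot: [0.453, 0.892, 0.0, -0.0]
ft_force: [-2.6, 3.8, 2.0]
grip_width: -0.001
grasp_force: 2.2
```

play_rows(
  plan=[0,0,1.5,-0.002,0,0,0,0,0,1.5,-0.002,0,0,0],
)

```text
clock: 17.77
position: [0.5952, 0.1813, 0.0651]
ee_rot: [0.464, 0.886, 0.001, -0.001]
ft_force: [-5.5, 8.3, 4.3]
grip_width: -0.001
grasp_force: 4.4
```

play_rows(
  plan=[0,0,1,-0.0013,0,0,0,0,0,1,-0.0013,0,0,0],
)

```text
clock: 18.02
position: [0.5955, 0.1812, 0.0651]
ee_rot: [0.471, 0.882, 0.001, -0.002]
ft_force: [-7.0, 10.6, 5.1]
grip_width: 0.001
grasp_force: 5.9
```

The force climbs with no motion, which looks like the stop. I'll back off, rise, and measure the lever's angle.

play_rows(
  plan=[0,0,0,0.01,0,0,0,0,0,0,0.025,0,0,0,0,0,0,0.03,0,-0.05,0,0,0,0,0.05,0,-0.1,0,0,0,0,0.09,0,-0.15,0,0,0,0,0.13,0,-0.15,0,0,0,0,0.13,0,-0.15,0,0,0,0,0.13,0,-0.15,0],
)

```text
clock: 19.02
position: [0.5247, 0.2858, 0.2147]
ee_rot: [0.472, 0.882, -0.0, 0.0]
ft_force: [0.3, -0.1, -0.1]
grip_width: -0.001
grasp_force: 0.0
```

```bash
python3 - <<'E'
from h import *
np.set_printoptions(precision=4,suppress=True)
o=status.get_obs();print(o['position'],o['clock'])
for k in('scene','top','wrist'):
    m=viewer.camera_model(k);im=cv2.cvtColor(viewer.camera(k),cv2.COLOR_RGB2BGR);cv2.imwrite(f'pics/f_{k}.png',im)
    b=((im.max(2)<50)*255).astype('uint8')
    n,l,st,ce=cv2.connectedComponentsWithStats(b)
    for i in range(1,n):
        if st[i,4]>30:
            P=plane(m,[ce[i]],.105)[0]
            if abs(P[0]-.59)<.09 and abs(P[1]-.16)<.08:
                ys,xs=np.where(l==i);Q=plane(m,np.c_[xs,ys],.105)[:,:2];q=Q-Q.mean(0);v=np.linalg.svd(q,full_matrices=False)[2][0];e=q@v
                print(k,st[i],P,'axis',np.degrees(np.arctan2(v[1],v[0])),'len',np.ptp(e),'from pivot',np.degrees(np.arctan2(P[1]-.137,P[0]-.537)))
E
```

```text
[0.5247 0.2858 0.2147] 19.025
scene [360 248  11  11  47] [0.5894 0.1562 0.105 ] axis 20.34442182526696 len 0.03936024953225224 from pivot 20.09319264282104
top [230 185  12  21 130] [0.5935 0.1568 0.105 ] axis -160.2476360333392 len 0.06211688858570183 from pivot 19.322000482295948
wrist [   72   237   501   163 43561] [0.6326 0.1225 0.105 ] axis 33.81766721007335 len 0.6463479037020815 from pivot -8.604136653661055
wrist [272 273   8  11  58] [0.5409 0.1745 0.105 ] axis -77.09663865205788 len 0.011959424752211456 from pivot 84.0943936705726
```

Top view gives the sleeve's axis at 19.8° and scene 20.3°, against the chamber's x axis at 19.6°, so the lever is at its stop. The lid is seated and the robot is clear.

```bash
python3 -c "
from workcell import manip
print(manip.hand_in())"
```

```text
the job is handed in; nothing more can be done
None
```

I turned the lid about 40° until it dropped home on the rim (about 17 mm measured), then turned the vent lever clockwise to its stop and handed the job in at about 19 s with the arm clear; I felt no contact with the other things on the bench, but did not check them again at the end.

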